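Power up the induction hob in order

TASK

Wake up the induction hob with closed fingertips: on the black power block switch on the red main rocker first and then the blue one that feeds the hob, pressing each fully down at its raised, marked end; then press the hob's green power key down, keep it down for at least two seconds and let it come up again. Leave the white rocker and the two grey keys alone, and do not push, tip or pick up the pot or any other thing standing around.

Things in the scene. Friction and masses are not known exactly. Their poses are not given: they have to be found in the camera images.
- cooker: Portable induction hob, fixed to the worktop, 220 deep (its x) x 200 wide (its y) x 50 mm high, dark glass with an aluminium key strip along the edge nearest the robot (its -x edge) and a steel pot on the glass. Origin: centre of its underside; x points from the key strip to the back.
- key_power_top (a point): Centre of the top of the hob's green round power key, the middle one of three keys in a row on the strip (60 mm between centres). Key 24 mm across, standing 6 mm proud of the strip (top 56 mm above the worktop); it is pressed straight down. The strip around it is flat; the pot's near side is 54 mm or more behind the key's centre.
- key_power (a joint): Green power key: 0 = up, 0.004 m = fully down (stop). Counts as pressed beyond 0.0025. A spring pushes back with 1.5 N at first, 4 N when fully down; springs up when let go.
- key_minus (a joint): Grey key to the robot's left of the green key (same size, travel and spring). To be left alone.
- key_plus (a joint): Grey key to the robot's right of the green key (same size, travel and spring). To be left alone.
- block: Black switched power block, fixed to the worktop between the robot and the hob, 164 (its x) x 60 (its y) x 40 mm high, with three coloured rockers in a row along its x, 46 mm between centres; which colour is in which place varies. Origin: centre of its underside; its x points to the robot's left, its y towards the robot.
- rocker_red_end (a point): Point to press on the red rocker (the main switch): on its upper face, 13 mm from the pivot towards the block's +y side (the end nearer the robot, marked with a short bar). Rocker: shallow V, 24 x 48 (along y) x 6 mm, pivot along the block's x, 46 mm above the worktop. Off: this half slopes up, point 54 mm above the worktop; on: nearly level, 4.3 mm lower. Axes as the block's when off.
- rocker_red (a joint): Red rocker: 0 (to 0.03) = off, 0.30 rad = fully on (stop); counts as on beyond 0.23, off below 0.06. It moves with about 3 N on the point to press and stays where it is left (no spring).
- rocker_blue_end (a point): Point to press on the blue rocker (feeds the hob): on its upper face, 13 mm from the pivot towards the block's +y side (the end nearer the robot, marked with a short bar). Rocker: shallow V, 24 x 48 (along y) x 6 mm, pivot along the block's x, 46 mm above the worktop. Off: this half slopes up, point 54 mm above the worktop; on: nearly level, 4.3 mm lower. Axes as the block's when off.
- rocker_blue (a joint): Blue rocker: 0 (to 0.03) = off, 0.30 rad = fully on (stop); counts as on beyond 0.23, off below 0.06. It moves with about 3 N on the point to press and stays where it is left (no spring).
- rocker_white_end (a point): Point to press on the white rocker (feeds the kettle, to be left alone): on its upper face, 13 mm from the pivot towards the block's +y side (the end nearer the robot, marked with a short bar). Rocker: shallow V, 24 x 48 (along y) x 6 mm, pivot along the block's x, 46 mm above the worktop. Off: this half slopes up, point 54 mm above the worktop; on: nearly level, 4.3 mm lower. Axes as the block's when off.
- rocker_white (a joint): White rocker: 0 (to 0.03) = off, 0.30 rad = fully on (stop); counts as on beyond 0.23, off below 0.06. It moves with about 3 N on the point to press and stays where it is left (no spring).
- pot: Loose steel pot, 116 mm across with two small handles at the rim, 60 mm high, standing on the hob's glass; origin: centre of its underside. Must not be moved.
- salt: Loose bystander: salt shaker, glass with a steel cap, 44 x 44 x 90 mm; origin: centre of its underside. Must not be moved.
- orange_jar: Loose bystander: spice jar with orange cap, 45 x 45 x 100 mm; origin: centre of its underside. Must not be moved.
- garlic: Loose bystander: bulb of garlic, 53 x 54 x 53 mm; origin: centre of its underside. Must not be moved.
- mill: Loose bystander: brown wooden pepper mill, 58 x 58 x 170 mm; origin: centre of its underside. Must not be moved.
- mustard: Loose bystander: glass jar with green lid, 62 x 63 x 109 mm; origin: centre of its underside. Must not be moved.
- fish: Loose bystander: flat fish tin, 63 x 105 x 23 mm; origin: centre of its underside. Must not be moved.
- lemon: Loose bystander: yellow lemon, 72 x 57 x 58 mm; origin: centre of its underside. Must not be moved.

How it is judged:
On the way, in this order (a step that is already met when the one before it is completed fails the run):
1. the red main rocker is on while the blue one is still off (value of joint rocker_red above 0.23 rad and value of joint rocker_blue below 0.23 rad), for 0.1 s.
2. then the blue rocker is on too (value of joint each of rocker_red, rocker_blue above 0.23 rad), for 0.1 s.
3. then the green key is held down by the fingers for two seconds (value of joint key_power above 0.0025 m and value of joint rocker_blue above 0.23 rad and contact force between the fingers and cooker above 0.3 N), for 2 s.
At the end, for the whole second after the job is handed in: Red and blue rockers on (beyond 0.23 rad), white rocker off (below 0.06 rad), all three hob keys up (within 1 mm), the pot and all bystanders at rest within 20 mm of where they stood (all of step 2 and value of joint rocker_white below 0.06 rad and value of joint each of key_power, key_minus, key_plus below 0.001 m and distance of each of pot, salt, orange_jar, garlic, mill, mustard, fish, lemon from where it was at the start of the episode below 0.02 m and linear speed of each of pot, salt, orange_jar, garlic, mill, mustard, fish, lemon below 0.03 m/s); the robot touches nothing.
It fails at once if the blue rocker is switched while the red main rocker is off (value of joint rocker_blue above 0.15 rad and value of joint rocker_red below 0.15 rad).
It fails at once if the green key is pressed before the blue rocker is on (value of joint key_power above 0.0025 m and value of joint rocker_blue below 0.23 rad).
It fails at once if the white rocker is switched (value of joint rocker_white above 0.15 rad).
It fails at once if a grey key is pressed (value of joint any of key_minus, key_plus above 0.0025 m).
It fails at once if the pot or a bystander is pushed more than 20 mm, lifted or knocked over (distance of any of pot, salt, orange_jar, garlic, mill, mustard, fish, lemon from where it was at the start of the episode above 0.02 m or angle between any of pot, salt, orange_jar, mill, mustard, fish's own z axis and vertical above 0.35 rad).
It also fails if it takes over 54 s, if anything falls off the work surface, if the arm or the gripper's body presses on something with over 40 N, if the wrist force passes 120 N, or if a joint passes its speed limit or range.

ROBOT

A 7-joint arm with a two-finger parallel gripper is mounted at the origin on a cart in front of the work surface, level with it; the furniture and walls round the work are solid. World frame = base frame: x ahead of the robot, y to its left, z up, the work surface at z = 0. Lengths are in m, angles in rad, forces in N, time in s.
With the tool pointing down it reaches from about 0.425 to 0.95 m from the base axis. Payload 4.7 kg.
Tool frame: the origin (TCP) lies on the mounting face of the last link; the fingertips stand 182 mm ahead of it and the grasp point (between the pads) lies 164 mm ahead of it (robot.grip_point_offset is the x of the grasp point in the tool frame, in m); x points along the fingers, y is the direction in which the jaws open and shut, and the axes are right-handed (so a half turn about x gives the same grasp; the last joint's range is limited). The gripper opens to 87 mm and grips with 3 to 60 N. Pads are 19 mm wide; open, the fingers measure 117 mm over their backs; the gripper's body (75 mm by 190 mm) begins 51 mm behind the grasp point.
Start: joints at [1.309, 0.469, -0.049, 1.532, 0.024, 1.141, -0.082], TCP at [0.156, -0.657, 0.405] pointing down, gripper open.
Joint ranges: [-2.59, 2.59], [-0.33, 1.99], [-1.39, 1.29], [0.1, 2.45], [-1.04, 4.18], [0.21, 1.99], [-2.66, 2.66]. Speed limits (rad/s): [2.57, 2.57, 3.14, 3.14, 3.14, 3.14, 3.14].

INTERFACE

Orientations are given as a 3x3 rotation matrix whose columns are the frame's x, y, z axes.
In Python, from rig import sensors, cams, workorder, recognise, outline_of, pinpoint, robot gives the robot as it stands. The module is installed in compiled form; this text tells all that it offers.
- The arm moves only by the tool jog_arm, never from a script. Its argument "steps" is a list of rows, each an object of numbers: "x", "y", "z": the shift along the world's x, y, z in mm; "rx", "ry", "rz": the turn, a rotation vector about the world's x, y, z in rad; "hand": the opening, from -1 (shut) to 1 (fully open), so that 0 is half open. A call has 1 to 12 rows; each row shifts and turns the commanded pose from where the row before left it; what a row does not reach is not made up. A row lasts 1/10 s, in which the tool goes at most 50 mm and 8.59 degrees, less where a joint would pass 70% of its speed; a pose out of reach is approached as far as the arm can. A call is refused whole if a number of a shift passes 50 or a number of a turn 0.15, either way. A call with a gripper value outside its range is refused whole. The fingers move at their own pace and stop on an object; the grip force is fixed at half the most. Time passes only in rows, so rows that do not move let the fingers close. It gives the time, the measured TCP pose, the force and the opening at its end, in the units of the state.
- sensors.get_obs(): the state, without advancing time (a new reading comes with each control period).
- cams.camera(name): name is "side" or "top" or "wrist"; returns a dict with "color" (480x640x3 uint8, red, green, blue), "intrinsics" (3x3 intrinsics, pixels), "k1" (the pictures are not rectified: a ray, as slopes to the right and down, at radius r is drawn at 1 + k1 r^2 times it, then the intrinsics apply), "xyz" and "orientation" of the camera in the world; the wrist camera has in their place "hand_eye" (4x4, takes a point from camera to tool coordinates, whose origin is the TCP and whose axes are the tool frame's). Camera axes: x right, y up, looking along -z (the intrinsics and any distortion apply to the point x, -y, -z); pixel columns grow to the right and rows downward; lengths in m; the calibration is good to about 2 mm. A picture is of the moment at which its call begins: read the wrist's pose just before it. There is no depth.
- workorder.finish_job(): hands the job in, once; it reports no verdict.
Trained networks look in the newest picture that a camera, given by its name, has taken for a name from the list of things; names that differ only in an ending like _2 or _b are one class to them, and where a whole thing is asked for, a point or a joint stands for the part that bears it (a point fixed in the world has none). Each returns a list of dicts, best first, with "confidence" (0 to 1); they miss things now and then, are a little off and sometimes report something else, mostly with a low value. They report only what shows in the picture. A call takes as long as a camera call.
- recognise(camera, target): "position" ([column, row] in pixels, amid what is visible of it).
- outline_of(camera, target): "region" (480x640 bool, what is visible of it) and "position" ([column, row] in pixels, amid what is visible of it).
- pinpoint(camera, target): "position" ([column, row] in pixels: a listed point, or the origin of a listed thing).
The state is a dict: "clock": time; "qpos": joint angles; "joint_velocities": joint speeds; "joint_torque": joint torques, N m; "position": TCP position; "tcp_rot": TCP orientation; "ft_force": force on the tool from outside, world axes, zero at the start; "torque": the same for the moment, N m; "width": finger opening in m.
Only numpy, scipy, OpenCV 4.12 (cv2) and the standard library are available. Lean on these libraries where they do the work, as an engineer would, in place of code of your own. Each camera call takes 0.05 s, during which the arm holds its last target.

## Working session

There is one attempt and no reset: what is moved stays moved. The work goes in short steps, Python scripts to look and compute and a tool call to move; the robot and the scene stay as the last step left them, time stands still between calls to the robot, and variables do not carry over. Pictures are saved under pics/ and viewed, and the job is handed in when it is done.

Besides the shell and the picture viewer there is one more tool, called after "Call:" as name(argument=value, ...) on one line, values as JSON. jog_arm: Moves the arm, as the interface text tells. Its arguments: {"type":"object","properties":{"steps":{"type":"array","items":{"type":"object","properties":{"x":{"type":"number"},"y":{"type":"number"},"z":{"type":"number"},"rx":{"type":"number"},"ry":{"type":"number"},"rz":{"type":"number"},"hand":{"type":"number"}}}}},"required":["steps"]}

```bash
mkdir -p pics; python3 - <<'E'
from rig import sensors,cams
import cv2
o=sensors.get_obs(); print(o)
for n in("side","top","wrist"):
    c=cams.camera(n); cv2.imwrite(f"pics/{n}0.png",c["color"][:,:,::-1]); print(n,{k:v for k,v in c.items() if k!="color"})
E
```

```text
{'clock': 0.0, 'qpos': array([ 1.30909431,  0.46945793, -0.0485862 ,  1.5336909 ,  0.02410084,
        1.14101863, -0.08227347]), 'joint_velocities': array([ 5.53695331e-05,  1.10300848e-03,  1.38613145e-03,  1.00834396e-04,
        3.96895268e-04, -1.62929702e-03, -1.77171536e-04]), 'joint_torque': array([ 1.08522945e-04, -5.07976305e+01, -8.03515571e-02, -2.36152053e+01,
       -6.13039825e-02,  3.79115785e-02,  1.88084191e-04]), 'position': array([ 0.15568708, -0.6565485 ,  0.40368923]), 'tcp_rot': array([[-5.35158714e-04,  2.30753599e-01, -9.73012071e-01],
       [ 1.91578923e-03, -9.73010188e-01, -2.30754206e-01],
       [-9.99998022e-01, -1.98757617e-03,  7.86396210e-05]]), 'ft_force': array([ 0.17664362, -0.8509547 ,  0.42985881]), 'torque': array([ 0.01355332, -0.02151031,  0.01085776]), 'width': 0.08704426826786799}
side {'intrinsics': array([[447.34263892,   0.        , 321.19209004],
       [  0.        , 447.34263892, 240.88873675],
       [  0.        ,   0.        ,   1.        ]]), 'k1': 0.02493919301923478, 'xyz': array([ 0.38674713, -0.07544293,  0.79189771]), 'orien
[... 429 characters left out ...]
ay([[-0.01914667,  0.9866051 , -0.16199935],
       [-0.99973897, -0.02091239, -0.00920125],
       [-0.01246579,  0.16178089,  0.98674797]])}
wrist {'intrinsics': array([[377.71696529,   0.        , 317.84607525],
       [  0.        , 377.71696529, 241.82691768],
       [  0.        ,   0.        ,   1.        ]]), 'k1': -0.06800564502166205, 'hand_eye': array([[ 1.04595394e-03,  2.59084054e-01, -9.65854212e-01,
         1.89586513e-02],
       [ 9.99999407e-01, -5.63470526e-04,  9.31783578e-04,
         1.66352851e-03],
       [-3.02820114e-04, -9.65854614e-01, -2.59084490e-01,
        -7.22850791e-02],
       [ 0.00000000e+00,  0.00000000e+00,  0.00000000e+00,
         1.00000000e+00]])}
```

View pics/side0.png

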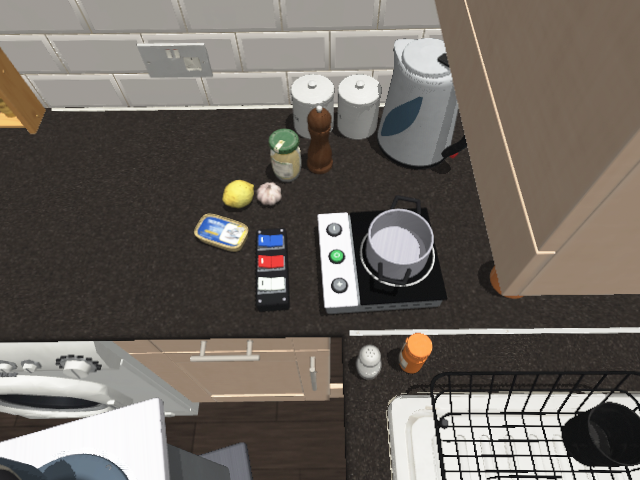

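View pics/top0.png

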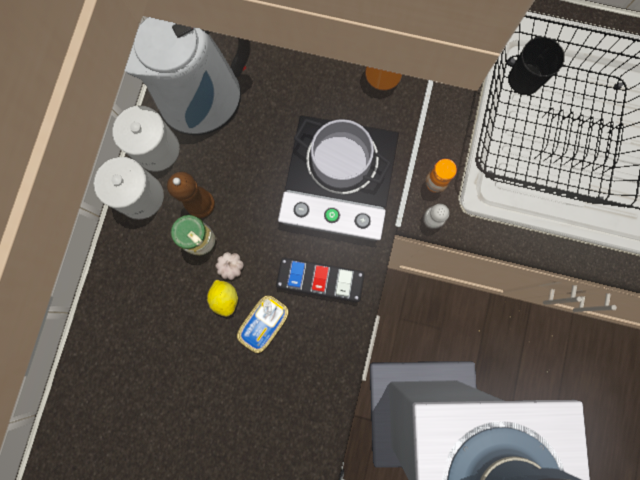

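```bash
cat > h.py <<'E'
from rig import sensors,cams,recognise,outline_of,pinpoint
import numpy as np, cv2
def ray(c,px,o=None):
    K=c["intrinsics"];k=c["k1"]
    d=np.array([(px[0]-K[0,2])/K[0,0],(px[1]-K[1,2])/K[1,1]])
    s=d.copy()
    for _ in range(20): s=d/(1+k*(s@s))
    v=np.array([s[0],-s[1],-1.])
    if "hand_eye" in c:
        H=c["hand_eye"];R=o["tcp_rot"]
        return o["position"]+R@H[:3,3], R@(H[:3,:3]@v)
    return c["xyz"],c["orientation"]@v
def atz(c,px,z,o=None):
    p,d=ray(c,px,o); return p+d*(z-p[2])/d[2]
def look(n,targets,name=None):
    o=sensors.get_obs(); c=cams.camera(n)
    if name: cv2.imwrite(f"pics/{name}.png",c["color"][:,:,::-1])
    for t,z,f in targets:
        for r in f(n,t)[:2]:
            print(n,t,np.round(r["confidence"],2),np.round(r["position"],1),np.round(atz(c,r["position"],z,o),4))
E
python3 - <<'E'
from h import *
T=[("rocker_red_end",.054,pinpoint),("rocker_blue_end",.054,pinpoint),("rocker_white_end",.054,pinpoint),("key_power_top",.056,pinpoint),("block",0,pinpoint),("cooker",0,pinpoint),("pot",.05,pinpoint),("mill",0,pinpoint)]
for n in("side","top"): look(n,T)
E
```

```text
side rocker_red_end 0.78 [260.9 261. ] [0.3729 0.3367 0.054 ]
side rocker_blue_end 0.53 [265.3 238.7] [0.3909 0.3821 0.054 ]
side rocker_white_end 0.86 [262.9 278.7] [0.3691 0.2997 0.054 ]
side rocker_white_end 0.28 [317.7 161.6] [0.5385 0.5396 0.054 ]
side key_power_top 0.5 [338.  254.1] [0.5154 0.3101 0.056 ]
side block 0.65 [275.2 274.8] [0.3929 0.3289 0.    ]
side cooker 0.71 [261.2 259.2] [0.3733 0.3707 0.    ]
side cooker 0.58 [379.  267.3] [0.5947 0.2885 0.    ]
side pot 0.96 [394.  249.8] [0.6212 0.293  0.05  ]
side mill 0.75 [318.7 165.1] [0.5491 0.574  0.    ]
top rocker_red_end 0.74 [317.2 283.9] [0.3788 0.339  0.054 ]
top rocker_blue_end 0.86 [294.8 280.8] [0.3855 0.3811 0.054 ]
top rocker_white_end 0.79 [341.8 290.4] [0.3657 0.293  0.054 ]
top rocker_white_end 0.33 [232.9 266.6] [0.4148 0.4981 0.054 ]
top key_power_top 0.6 [332.3 213. ] [0.514  0.3075 0.056 ]
top block 0.96 [317.2 283. ] [0.3849 0.34   0.    ]
top cooker 0.55 [338.  182.6] [0.5895 0.2937 0.    ]
top cooker 0.44 [435.3 184. ] [0.582  0.0952 0.    ]
top pot 0.95 [340.9 158.4] [0.6245 0.2881 0.05  ]
top mill 0.75 [200.4 206.9] [0.5447 0.5753 0.    ]
```

```bash
python3 - <<'E'
from h import *
cs=cams.camera("side");ct=cams.camera("top")
for z in(.3,.45,.6): print(z,atz(cs,(543,252),z),atz(ct,(500,85),z),atz(ct,(270,60),z))
T=[("salt",.0,pinpoint),("orange_jar",0,pinpoint),("mustard",0,pinpoint),("garlic",0,pinpoint),("lemon",0,pinpoint)]
look("top",T)
# colour centroids
def tri(a,b):
    A=[];B=[]
    for p,d in(a,b):
        d=d/np.linalg.norm(d);M=np.eye(3)-np.outer(d,d);A.append(M);B.append(M@p)
    x=np.linalg.solve(sum(A),sum(B)); return x,[np.linalg.norm(m@x-b) for m,b in zip(A,B)]
for n,c in(("side",cs),("top",ct)):
    hsv=cv2.cvtColor(c["color"],cv2.COLOR_RGB2HSV);H,S,V=cv2.split(hsv)
    for col,m in dict(red=((H<8)|(H>172))&(S>170)&(V>120),blue=(H>100)&(H<130)&(S>150)&(V>80),green=(H>50)&(H<80)&(S>120)&(V>80)).items():
        m=m.astype('u1');k,l,s,ce=cv2.connectedComponentsWithStats(m)
        for i in range(1,k):
            if s[i,4]>40: print(n,col,s[i],ce[i].round(1),atz(c,ce[i],.056 if col=='green' else .049).round(4))
c=cs["color"][215:320,240:380];a=cv2.resize(c,None,fx=4,fy=4,interpolation=cv2.INTER_CUBIC)
b=cv2.resize(ct["color"][180:310,265:400],None,fx=4,fy=4,interpolation=cv2.INTER_CUBIC)
cv2.imwrite("pics/a1.png",a[:,:,::-1]);cv2.imwrite("pics/b1.png",b[:,:,::-1])
E
```

```text
0.3 [0.71797852 0.11527134 0.3       ] [0.65126101 0.05556877 0.3       ] [0.70035622 0.39992143 0.3       ]
0.45 [0.61697234 0.05711466 0.45      ] [0.58007465 0.10943179 0.45      ] [0.61919131 0.38379522 0.45      ]
0.6 [ 0.51596616 -0.00104203  0.6       ] [0.50888828 0.16329482 0.6       ] [0.53802641 0.36766901 0.6       ]
top salt 0.98 [435.8 220.7] [0.5057 0.0984 0.    ]
top salt 0.35 [344.4 288.1] [0.3737 0.2863 0.    ]
top orange_jar 0.72 [436.7 183.2] [0.5837 0.0923 0.    ]
top mustard 0.62 [266.6 326.9] [0.3008 0.4407 0.    ]
top mustard 0.56 [204.9 242.3] [0.4714 0.5648 0.    ]
top garlic 0.47 [202.7 243.5] [0.4691 0.5692 0.    ]
top garlic 0.22 [319.9 283.1] [0.3846 0.3346 0.    ]
top lemon 0.72 [225.9 296.7] [0.3614 0.5213 0.    ]
top lemon 0.3 [340.5 286.5] [0.377  0.2939 0.    ]
side red [258 255  25  13 269] [270.9 260.9] [0.3911 0.3345 0.049 ]
side blue [198 218  31  16 122] [208.5 223.8] [0.2898 0.45   0.049 ]
side blue [258 234  25  13 264] [270.1 240. ] [0.3992 0.3797 0.049 ]
side green [330 250  13  12  89] [336.2 255.7] [0.5112 0.3078 0.056 ]
top red [312 267  15  24 244] [319.7 278.1] [0.3901 0.3342 0.049 ]
top blue [288 262  16  25 259] [295.9 273.6] [0.3996 0.3791 0.049 ]
top blue [242 315  18  33 177] [250.2 335.1] [0.2864 0.4657 0.049 ]
top blue [267 317  15  19  48] [272.7 328.3] [0.298  0.4236 0.049 ]
top green [326 209  12  12  84] [331.5 214.7] [0.5107 0.3091 0.056 ]
```

View pics/b1.png

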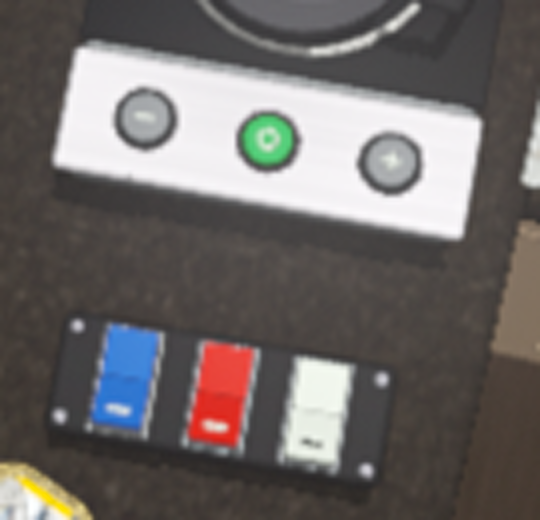

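View pics/wrist0.png

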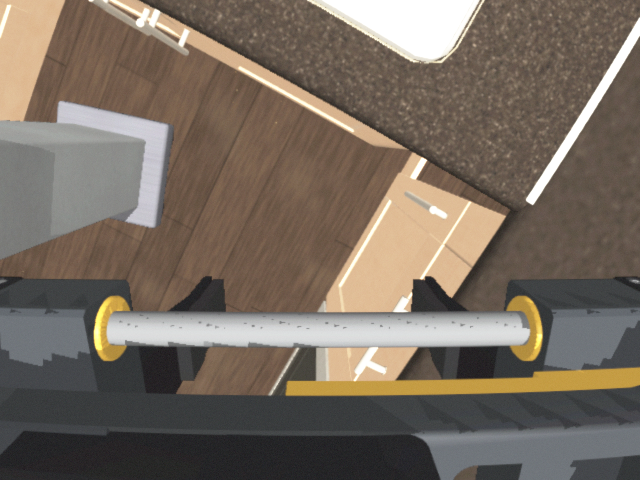

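```bash
python3 - <<'E'
import numpy as np,json
from scipy.interpolate import PchipInterpolator as P
f=P([0,10,16,36],[.6748,.54,.51,.51]); 
t=np.arange(37); az=np.radians(np.interp(t,[0,36],[-76.63,41.8]))
p=np.c_[f(t)*np.cos(az),f(t)*np.sin(az)]*1000
q=np.r_[[[155.7,-656.5]],np.round(p[1:])];d=np.round(np.diff(q,axis=0))
print(np.linalg.norm(d,axis=1).max(), q[-1], q[0]+d.sum(0))
for i in(0,12,24): print(json.dumps([dict(x=int(a),y=int(b)) for a,b in d[i:i+12]]))
E
```

```text
42.5205832509386 [380. 340.] [379.7 340.5]
[{"x": 32, "y": 28}, {"x": 30, "y": 28}, {"x": 28, "y": 29}, {"x": 25, "y": 29}, {"x": 24, "y": 29}, {"x": 22, "y": 29}, {"x": 20, "y": 28}, {"x": 19, "y": 28}, {"x": 17, "y": 28}, {"x": 17, "y": 28}, {"x": 16, "y": 27}, {"x": 13, "y": 28}]
[{"x": 13, "y": 28}, {"x": 11, "y": 28}, {"x": 11, "y": 28}, {"x": 12, "y": 27}, {"x": 11, "y": 27}, {"x": 10, "y": 27}, {"x": 8, "y": 29}, {"x": 6, "y": 28}, {"x": 5, "y": 29}, {"x": 3, "y": 29}, {"x": 1, "y": 29}, {"x": 0, "y": 30}]
[{"x": -2, "y": 29}, {"x": -4, "y": 29}, {"x": -6, "y": 29}, {"x": -7, "y": 28}, {"x": -8, "y": 28}, {"x": -10, "y": 28}, {"x": -12, "y": 26}, {"x": -13, "y": 26}, {"x": -15, "y": 26}, {"x": -16, "y": 24}, {"x": -18, "y": 24}, {"x": -19, "y": 22}]
```

Call:
jog_arm(steps=[{"x":32,"y":28,"rz":0.075,"hand":-1},{"x":30,"y":28,"rz":0.075,"hand":-1},{"x":28,"y":29,"rz":0.075,"hand":-1},{"x":25,"y":29,"rz":0.075,"hand":-1},{"x":24,"y":29,"rz":0.075,"hand":-1},{"x":22,"y":29,"rz":0.075,"hand":-1},{"x":20,"y":28,"rz":0.075,"hand":-1},{"x":19,"y":28,"rz":0.075,"hand":-1},{"x":17,"y":28,"rz":0.075,"hand":-1},{"x":17,"y":28,"rz":0.075,"hand":-1},{"x":16,"y":27,"rz":0.075,"hand":-1},{"x":13,"y":28,"rz":0.075,"hand":-1}])

```text
schema error: expected keys x, y, z, rx, ry, rz, hand
```

Call:
jog_arm(steps=[{"x":32,"y":28,"z":0,"rx":0,"ry":0,"rz":0.075,"hand":-1},{"x":30,"y":28,"z":0,"rx":0,"ry":0,"rz":0.075,"hand":-1},{"x":28,"y":29,"z":0,"rx":0,"ry":0,"rz":0.075,"hand":-1},{"x":25,"y":29,"z":0,"rx":0,"ry":0,"rz":0.075,"hand":-1},{"x":24,"y":29,"z":0,"rx":0,"ry":0,"rz":0.075,"hand":-1},{"x":22,"y":29,"z":0,"rx":0,"ry":0,"rz":0.075,"hand":-1},{"x":20,"y":28,"z":0,"rx":0,"ry":0,"rz":0.075,"hand":-1},{"x":19,"y":28,"z":0,"rx":0,"ry":0,"rz":0.075,"hand":-1},{"x":17,"y":28,"z":0,"rx":0,"ry":0,"rz":0.075,"hand":-1},{"x":17,"y":28,"z":0,"rx":0,"ry":0,"rz":0.075,"hand":-1},{"x":16,"y":27,"z":0,"rx":0,"ry":0,"rz":0.075,"hand":-1},{"x":13,"y":28,"z":0,"rx":0,"ry":0,"rz":0.075,"hand":-1}])

```text
clock: 2.65
position: [0.4195, -0.3165, 0.405]
tcp_rot: [[0.001, 0.907, -0.421], [-0.0, -0.421, -0.907], [-1.0, 0.001, 0.0]]
ft_force: [0.2, 0.1, -0.9]
width: 0.0027
```

Call:
jog_arm(steps=[{"x":13,"y":28,"z":0,"rx":0,"ry":0,"rz":0.075,"hand":-1},{"x":11,"y":28,"z":0,"rx":0,"ry":0,"rz":0.075,"hand":-1},{"x":11,"y":28,"z":0,"rx":0,"ry":0,"rz":0.075,"hand":-1},{"x":12,"y":27,"z":0,"rx":0,"ry":0,"rz":0.075,"hand":-1},{"x":11,"y":27,"z":0,"rx":0,"ry":0,"rz":0.075,"hand":-1},{"x":10,"y":27,"z":0,"rx":0,"ry":0,"rz":0.075,"hand":-1},{"x":8,"y":29,"z":0,"rx":0,"ry":0,"rz":0.075,"hand":-1},{"x":6,"y":28,"z":0,"rx":0,"ry":0,"rz":0.075,"hand":-1},{"x":5,"y":29,"z":0,"rx":0,"ry":0,"rz":0.075,"hand":-1},{"x":3,"y":29,"z":0,"rx":0,"ry":0,"rz":0.075,"hand":-1},{"x":1,"y":29,"z":0,"rx":0,"ry":0,"rz":0.075,"hand":-1},{"x":0,"y":30,"z":0,"rx":0,"ry":0,"rz":0.075,"hand":-1}])

```text
clock: 3.85
position: [0.5098, 0.0222, 0.405]
tcp_rot: [[0.001, 0.894, 0.448], [-0.0, 0.448, -0.894], [-1.0, 0.001, 0.0]]
ft_force: [0.2, 0.1, -0.7]
width: 0.0007
```

Call:
jog_arm(steps=[{"x":-2,"y":29,"z":0,"rx":0,"ry":0,"rz":0.075,"hand":-1},{"x":-4,"y":29,"z":0,"rx":0,"ry":0,"rz":0.075,"hand":-1},{"x":-6,"y":29,"z":0,"rx":0,"ry":0,"rz":0.075,"hand":-1},{"x":-7,"y":28,"z":0,"rx":0,"ry":0,"rz":0.075,"hand":-1},{"x":-8,"y":28,"z":0,"rx":0,"ry":0,"rz":0.075,"hand":-1},{"x":-10,"y":28,"z":0,"rx":0,"ry":0,"rz":0.075,"hand":-1},{"x":-12,"y":26,"z":0,"rx":0,"ry":0,"rz":0.075,"hand":-1},{"x":-13,"y":26,"z":0,"rx":0,"ry":0,"rz":0.075,"hand":-1},{"x":-15,"y":26,"z":0,"rx":0,"ry":0,"rz":0.075,"hand":-1},{"x":-16,"y":24,"z":0,"rx":0,"ry":0,"rz":0.075,"hand":-1},{"x":-18,"y":24,"z":0,"rx":0,"ry":0,"rz":0.075,"hand":-1},{"x":-19,"y":22,"z":0,"rx":0,"ry":0,"rz":0.075,"hand":-1}])

```text
clock: 5.05
position: [0.3791, 0.3411, 0.405]
tcp_rot: [[0.0, 0.205, 0.979], [0.0, 0.979, -0.205], [-1.0, 0.001, 0.0]]
ft_force: [-0.1, 0.1, 0.4]
width: 0.0001
```

```bash
python3 - <<'E'
from h import *
T=[("rocker_red_end",.054,pinpoint),("rocker_blue_end",.054,pinpoint),("rocker_white_end",.054,pinpoint),("key_power_top",.056,pinpoint)]
look("wrist",T,"w2")
o=sensors.get_obs();print(o["position"],o["tcp_rot"].round(3),o["qpos"].round(2),o["ft_force"],o["width"],o["clock"])
E
```

```text
wrist rocker_red_end 0.67 [364.3 217.9] [0.3861 0.3819 0.054 ]
wrist rocker_red_end 0.64 [312.  219.8] [0.3783 0.3357 0.054 ]
wrist rocker_blue_end 0.73 [364.1 217.4] [0.3857 0.3818 0.054 ]
wrist rocker_blue_end 0.32 [263.2 218.1] [0.3678 0.2932 0.054 ]
wrist rocker_white_end 0.74 [263.9 218.5] [0.3682 0.2937 0.054 ]
wrist key_power_top 0.57 [313.3 355.8] [0.5126 0.3084 0.056 ]
[0.38033633 0.33969902 0.40470629] [[ 0.     0.209  0.978]
 [-0.001  0.978 -0.209]
 [-1.    -0.001  0.001]] [ 0.01  0.36 -1.02  1.88  0.35  1.09  0.22] [-0.52121573 -0.03830045 -0.08272917] 0.00041414581906266897 5.3
```

View pics/w2.png

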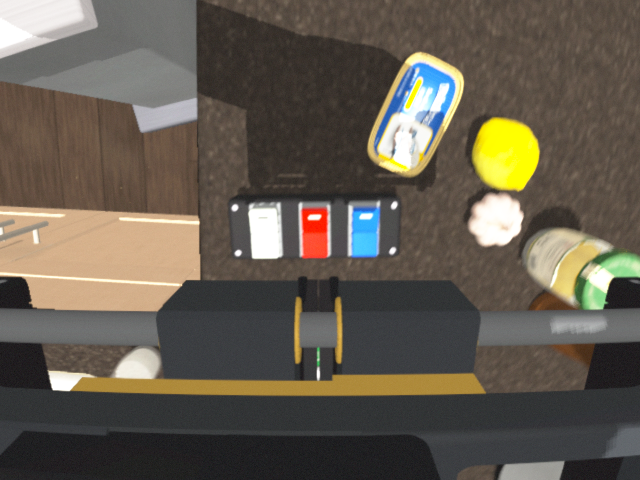

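Call:
jog_arm(steps=[{"x":-3,"y":-3,"z":-40,"rx":0,"ry":0,"rz":0,"hand":-1},{"x":0,"y":0,"z":-40,"rx":0,"ry":0,"rz":0,"hand":-1},{"x":0,"y":0,"z":-40,"rx":0,"ry":0,"rz":0,"hand":-1},{"x":0,"y":0,"z":-26,"rx":0,"ry":0,"rz":0,"hand":-1},{"x":0,"y":0,"z":0,"rx":0,"ry":0,"rz":0,"hand":-1},{"x":0,"y":0,"z":0,"rx":0,"ry":0,"rz":0,"hand":-1}])

```text
clock: 5.9
position: [0.3776, 0.3369, 0.2591]
tcp_rot: [[-0.0, 0.209, 0.978], [0.0, 0.978, -0.209], [-1.0, 0.0, -0.0]]
ft_force: [-0.4, 0.4, 0.5]
width: 0.0002
```

```bash
python3 - <<'E'
from h import *
look("wrist",[],"w3")
look("top",[],"t3");look("side",[],"s3")
a=[cv2.imread("pics/w3.png")[180:400,180:460],cv2.imread("pics/t3.png")[180:400,180:460],cv2.imread("pics/s3.png")[160:340,180:400]]
cv2.imwrite("pics/w3c.png",cv2.resize(a[0],None,fx=2.5,fy=2.5))
cv2.imwrite("pics/m3.png",np.hstack([cv2.resize(x,(400,400)) for x in a[1:]]))
o=sensors.get_obs();print(o["position"],o["qpos"].round(2),o["ft_force"],o["clock"])
E
```

```text
[0.37750601 0.33759369 0.26047497] [-0.13  0.54 -0.87  2.03  0.56  0.83  0.03] [0.54622508 0.07811442 0.4821495 ] 6.05
```

View pics/w3c.png

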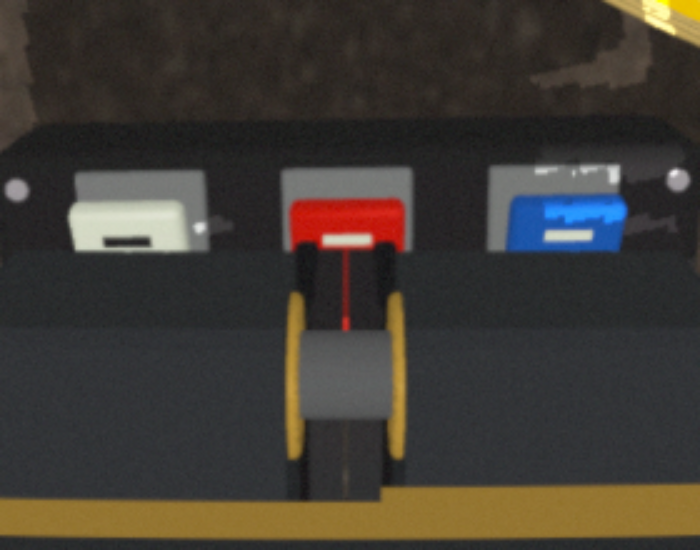

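View pics/m3.png

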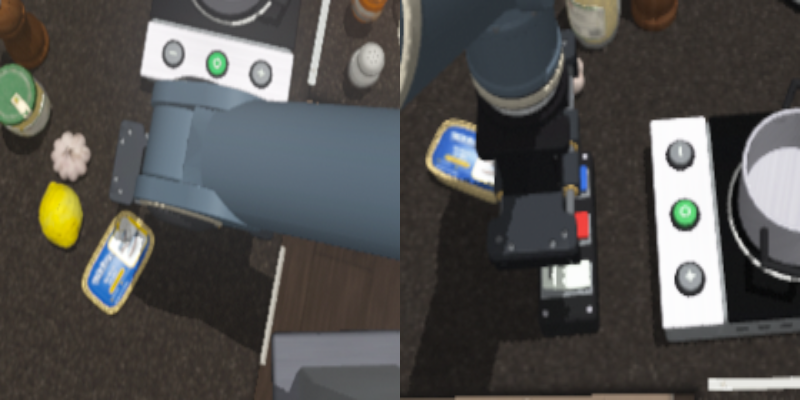

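Call:
jog_arm(steps=[{"x":0,"y":0,"z":-10,"rx":0,"ry":0,"rz":0,"hand":-1},{"x":0,"y":0,"z":-8,"rx":0,"ry":0,"rz":0,"hand":-1},{"x":0,"y":0,"z":-5,"rx":0,"ry":0,"rz":0,"hand":-1},{"x":0,"y":0,"z":-2,"rx":0,"ry":0,"rz":0,"hand":-1},{"x":0,"y":0,"z":-2,"rx":0,"ry":0,"rz":0,"hand":-1},{"x":0,"y":0,"z":0,"rx":0,"ry":0,"rz":0,"hand":-1}])

```text
clock: 6.65
position: [0.376, 0.3376, 0.2321]
tcp_rot: [[-0.001, 0.207, 0.978], [-0.001, 0.978, -0.207], [-1.0, -0.001, -0.001]]
ft_force: [-4.3, -1.3, 6.5]
width: 0.0005
```

Call:
jog_arm(steps=[{"x":0,"y":0,"z":-1,"rx":0,"ry":0,"rz":0,"hand":-1},{"x":0,"y":0,"z":-1,"rx":0,"ry":0,"rz":0,"hand":-1},{"x":0,"y":0,"z":0,"rx":0,"ry":0,"rz":0,"hand":-1}])

```text
clock: 6.95
position: [0.3758, 0.3379, 0.2317]
tcp_rot: [[0.0, 0.207, 0.978], [-0.002, 0.978, -0.207], [-1.0, -0.002, 0.001]]
ft_force: [-7.3, -4.7, 22.6]
width: 0.0006
```

Call:
jog_arm(steps=[{"x":0,"y":0,"z":4,"rx":0,"ry":0,"rz":0,"hand":-1},{"x":0,"y":0,"z":22,"rx":0,"ry":0,"rz":0,"hand":-1},{"x":5,"y":22,"z":4,"rx":0,"ry":0,"rz":0,"hand":-1},{"x":4,"y":22,"z":0,"rx":0,"ry":0,"rz":0,"hand":-1},{"x":0,"y":0,"z":0,"rx":0,"ry":0,"rz":0,"hand":-1},{"x":0,"y":0,"z":0,"rx":0,"ry":0,"rz":0,"hand":-1}])

```text
clock: 7.55
position: [0.3859, 0.381, 0.2593]
tcp_rot: [[-0.0, 0.207, 0.978], [-0.001, 0.978, -0.207], [-1.0, -0.001, 0.0]]
ft_force: [0.2, -0.4, -0.7]
width: 0.0008
```

```bash
python3 - <<'E'
from h import *
look("wrist",[],"w4");look("side",[],"s4")
a=[cv2.imread("pics/w4.png")[180:400,180:460],cv2.imread("pics/s4.png")[200:340,210:350]]
cv2.imwrite("pics/m4.png",np.hstack([cv2.resize(x,(400,400)) for x in a]))
o=sensors.get_obs();print(o["position"],o["qpos"].round(2),o["ft_force"],o["clock"])
E
```

```text
[0.38581045 0.3802209  0.25916125] [-0.21  0.58 -0.85  1.95  0.58  0.87 -0.01] [ 0.62034631 -0.87752397 -0.27123338] 7.65
```

View pics/m4.png

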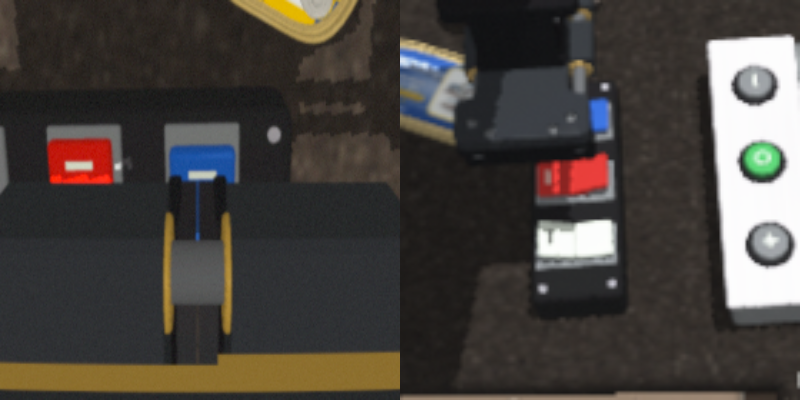

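Call:
jog_arm(steps=[{"x":0,"y":1,"z":-10,"rx":0,"ry":0,"rz":0,"hand":-1},{"x":0,"y":0,"z":-8,"rx":0,"ry":0,"rz":0,"hand":-1},{"x":0,"y":0,"z":-5,"rx":0,"ry":0,"rz":0,"hand":-1},{"x":0,"y":0,"z":-2,"rx":0,"ry":0,"rz":0,"hand":-1},{"x":0,"y":0,"z":-2,"rx":0,"ry":0,"rz":0,"hand":-1},{"x":0,"y":0,"z":-1,"rx":0,"ry":0,"rz":0,"hand":-1},{"x":0,"y":0,"z":-1,"rx":0,"ry":0,"rz":0,"hand":-1},{"x":0,"y":0,"z":0,"rx":0,"ry":0,"rz":0,"hand":-1},{"x":0,"y":0,"z":0,"rx":0,"ry":0,"rz":0,"hand":-1}])

```text
clock: 8.55
position: [0.3852, 0.3824, 0.2319]
tcp_rot: [[0.0, 0.207, 0.978], [-0.001, 0.978, -0.207], [-1.0, -0.001, 0.0]]
ft_force: [-4.4, -3.7, 12.3]
width: 0.0004
```

Call:
jog_arm(steps=[{"x":0,"y":0,"z":-1,"rx":0,"ry":0,"rz":0,"hand":-1},{"x":0,"y":0,"z":0,"rx":0,"ry":0,"rz":0,"hand":-1},{"x":0,"y":0,"z":5,"rx":0,"ry":0,"rz":0,"hand":-1},{"x":0,"y":0,"z":45,"rx":0,"ry":0,"rz":0,"hand":-1},{"x":32,"y":-18,"z":0,"rx":0,"ry":0,"rz":0,"hand":-1},{"x":32,"y":-18,"z":0,"rx":0,"ry":0,"rz":0,"hand":-1},{"x":32,"y":-18,"z":0,"rx":0,"ry":0,"rz":0,"hand":-1},{"x":30,"y":-19,"z":0,"rx":0,"ry":0,"rz":0,"hand":-1},{"x":0,"y":0,"z":0,"rx":0,"ry":0,"rz":0,"hand":-1},{"x":0,"y":0,"z":0,"rx":0,"ry":0,"rz":0,"hand":-1}])

```text
clock: 9.55
position: [0.5128, 0.3082, 0.2794]
tcp_rot: [[0.0, 0.21, 0.978], [0.0, 0.978, -0.21], [-1.0, 0.0, 0.0]]
ft_force: [-0.5, 0.9, 0.3]
width: 0.0006
```

```bash
python3 - <<'E'
from h import *
look("wrist",[("key_power_top",.056,pinpoint)],"w5");look("side",[("key_power_top",.056,pinpoint)],"s5")
a=[cv2.imread("pics/w5.png")[180:400,180:460],cv2.imread("pics/s5.png")[200:340,250:390]]
cv2.imwrite("pics/m5.png",np.hstack([cv2.resize(x,(400,400)) for x in a]))
o=sensors.get_obs();print(o["position"],o["qpos"].round(2),o["ft_force"],o["clock"])
E
```

```text
wrist key_power_top 0.95 [318.1 267.8] [0.5142 0.3075 0.056 ]
[0.51064475 0.31021518 0.27994992] [-0.01  0.63 -0.85  1.81  0.57  0.97  0.26] [1.07265585 1.19565061 0.68395369] 9.75
```

View pics/m5.png

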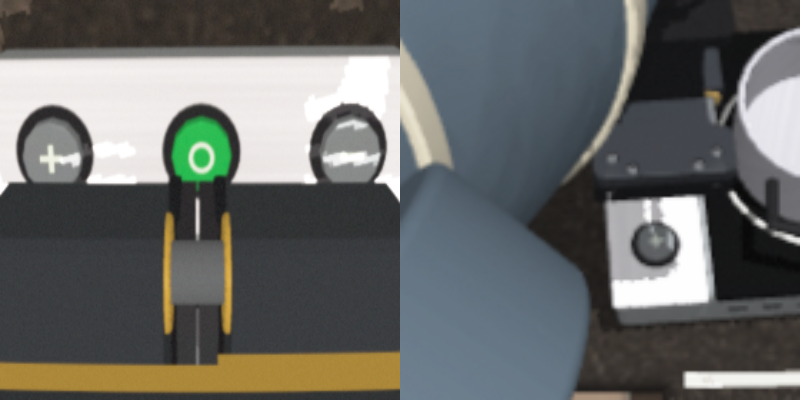

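```bash
python3 - <<'E'
from h import *
look("top",[],"t5")
a=[cv2.imread("pics/t5.png")[150:350,220:420],cv2.imread("pics/s5.png")[190:330,210:350]]
cv2.imwrite("pics/m6.png",np.hstack([cv2.resize(x,(400,400)) for x in a]))
E
```

```text
(no output)
```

View pics/m6.png

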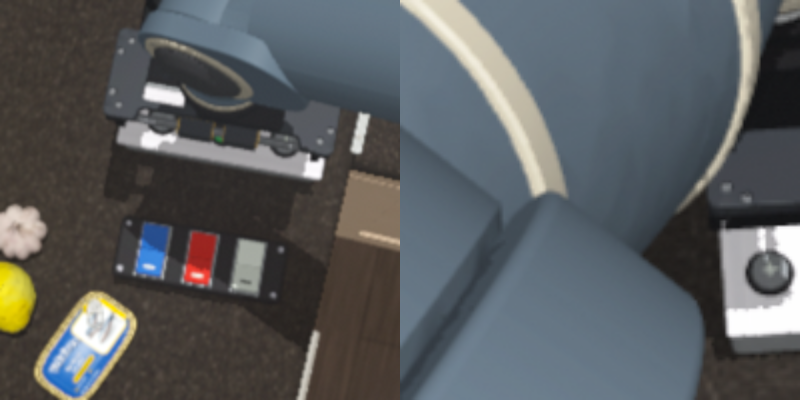

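Call:
jog_arm(steps=[{"x":1,"y":0,"z":-15,"rx":0,"ry":0,"rz":0,"hand":-1},{"x":0,"y":0,"z":-15,"rx":0,"ry":0,"rz":0,"hand":-1},{"x":0,"y":0,"z":-9,"rx":0,"ry":0,"rz":0,"hand":-1},{"x":0,"y":0,"z":-3,"rx":0,"ry":0,"rz":0,"hand":-1},{"x":0,"y":0,"z":-2,"rx":0,"ry":0,"rz":0,"hand":-1},{"x":0,"y":0,"z":-2,"rx":0,"ry":0,"rz":0,"hand":-1},{"x":0,"y":0,"z":0,"rx":0,"ry":0,"rz":0,"hand":-1},{"x":0,"y":0,"z":0,"rx":0,"ry":0,"rz":0,"hand":-1}])

```text
clock: 10.6
position: [0.5123, 0.3092, 0.2346]
tcp_rot: [[-0.0, 0.207, 0.978], [-0.001, 0.978, -0.207], [-1.0, -0.001, -0.0]]
ft_force: [-3.2, -3.5, 6.5]
width: 0.0004
```

Call:
jog_arm(steps=[{"x":0,"y":0,"z":-1,"rx":0,"ry":0,"rz":0,"hand":-1},{"x":0,"y":0,"z":-1,"rx":0,"ry":0,"rz":0,"hand":-1},{"x":0,"y":0,"z":0,"rx":0,"ry":0,"rz":0,"hand":-1},{"x":0,"y":0,"z":0,"rx":0,"ry":0,"rz":0,"hand":-1}])

```text
clock: 11.0
position: [0.5122, 0.3094, 0.2344]
tcp_rot: [[0.001, 0.207, 0.978], [-0.002, 0.978, -0.207], [-1.0, -0.002, 0.001]]
ft_force: [-5.6, -6.0, 18.2]
width: 0.0003
```

Call:
jog_arm(steps=[{"x":0,"y":0,"z":0,"rx":0,"ry":0,"rz":0,"hand":-1},{"x":0,"y":0,"z":0,"rx":0,"ry":0,"rz":0,"hand":-1},{"x":0,"y":0,"z":0,"rx":0,"ry":0,"rz":0,"hand":-1},{"x":0,"y":0,"z":0,"rx":0,"ry":0,"rz":0,"hand":-1},{"x":0,"y":0,"z":0,"rx":0,"ry":0,"rz":0,"hand":-1},{"x":0,"y":0,"z":0,"rx":0,"ry":0,"rz":0,"hand":-1},{"x":0,"y":0,"z":0,"rx":0,"ry":0,"rz":0,"hand":-1},{"x":0,"y":0,"z":0,"rx":0,"ry":0,"rz":0,"hand":-1},{"x":0,"y":0,"z":0,"rx":0,"ry":0,"rz":0,"hand":-1},{"x":0,"y":0,"z":0,"rx":0,"ry":0,"rz":0,"hand":-1},{"x":0,"y":0,"z":0,"rx":0,"ry":0,"rz":0,"hand":-1},{"x":0,"y":0,"z":0,"rx":0,"ry":0,"rz":0,"hand":-1}])

```text
clock: 12.2
position: [0.5122, 0.3095, 0.2344]
tcp_rot: [[0.001, 0.207, 0.978], [-0.002, 0.978, -0.207], [-1.0, -0.002, 0.001]]
ft_force: [-6.0, -6.3, 17.8]
width: 0.0003
```

Call:
jog_arm(steps=[{"x":0,"y":0,"z":0,"rx":0,"ry":0,"rz":0,"hand":-1},{"x":0,"y":0,"z":0,"rx":0,"ry":0,"rz":0,"hand":-1},{"x":0,"y":0,"z":0,"rx":0,"ry":0,"rz":0,"hand":-1},{"x":0,"y":0,"z":0,"rx":0,"ry":0,"rz":0,"hand":-1},{"x":0,"y":0,"z":0,"rx":0,"ry":0,"rz":0,"hand":-1},{"x":0,"y":0,"z":0,"rx":0,"ry":0,"rz":0,"hand":-1},{"x":0,"y":0,"z":0,"rx":0,"ry":0,"rz":0,"hand":-1},{"x":0,"y":0,"z":0,"rx":0,"ry":0,"rz":0,"hand":-1},{"x":0,"y":0,"z":0,"rx":0,"ry":0,"rz":0,"hand":-1},{"x":0,"y":0,"z":0,"rx":0,"ry":0,"rz":0,"hand":-1},{"x":0,"y":0,"z":0,"rx":0,"ry":0,"rz":0,"hand":-1},{"x":0,"y":0,"z":0,"rx":0,"ry":0,"rz":0,"hand":-1}])

```text
clock: 13.4
position: [0.5122, 0.3094, 0.2344]
tcp_rot: [[0.001, 0.207, 0.978], [-0.002, 0.978, -0.207], [-1.0, -0.002, 0.001]]
ft_force: [-6.0, -5.5, 18.2]
width: 0.0004
```

Call:
jog_arm(steps=[{"x":0,"y":0,"z":0,"rx":0,"ry":0,"rz":0,"hand":-1},{"x":0,"y":0,"z":0,"rx":0,"ry":0,"rz":0,"hand":-1},{"x":0,"y":0,"z":0,"rx":0,"ry":0,"rz":0,"hand":-1},{"x":0,"y":0,"z":0,"rx":0,"ry":0,"rz":0,"hand":-1},{"x":0,"y":0,"z":5,"rx":0,"ry":0,"rz":0,"hand":-1},{"x":0,"y":0,"z":40,"rx":0,"ry":0,"rz":0,"hand":-1},{"x":0,"y":0,"z":40,"rx":0,"ry":0,"rz":0,"hand":-1},{"x":-10,"y":-10,"z":40,"rx":0,"ry":0,"rz":0,"hand":-1},{"x":0,"y":-45,"z":20,"rx":0,"ry":0,"rz":0,"hand":-1},{"x":0,"y":-45,"z":0,"rx":0,"ry":0,"rz":0,"hand":-1},{"x":0,"y":0,"z":0,"rx":0,"ry":0,"rz":0,"hand":-1},{"x":0,"y":0,"z":0,"rx":0,"ry":0,"rz":0,"hand":-1}])

```text
clock: 14.6
position: [0.5033, 0.2079, 0.377]
tcp_rot: [[0.001, 0.211, 0.978], [0.0, 0.978, -0.211], [-1.0, 0.0, 0.001]]
ft_force: [-0.5, -0.1, -0.2]
width: 0.0001
```

```bash
python3 - <<'E'
from h import *
look("wrist",[],"w7");look("side",[],"s7");look("top",[],"t7")
a=[cv2.imread(f"pics/{n}.png") for n in("w7","t7","s7")]
cv2.imwrite("pics/m7.png",np.hstack([cv2.resize(x,(400,300)) for x in a[:2]]))
o=sensors.get_obs();print(o["position"],o["ft_force"],o["clock"])
E
```

```text
[0.50244553 0.21058237 0.37689746] [-0.78492214  0.03001754  0.20607377] 14.75
```

View pics/t7.png

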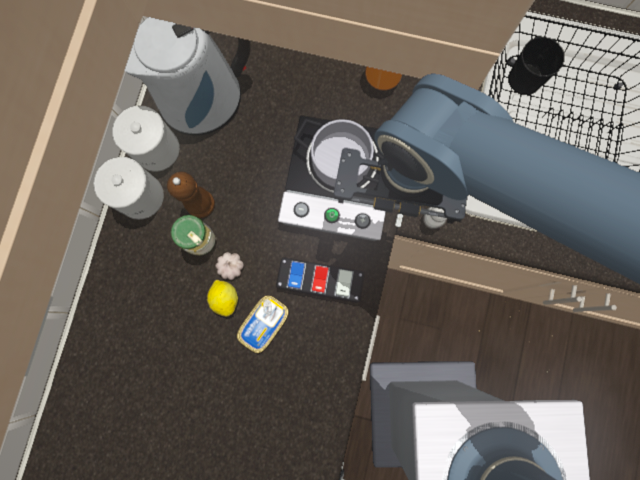

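View pics/w7.png

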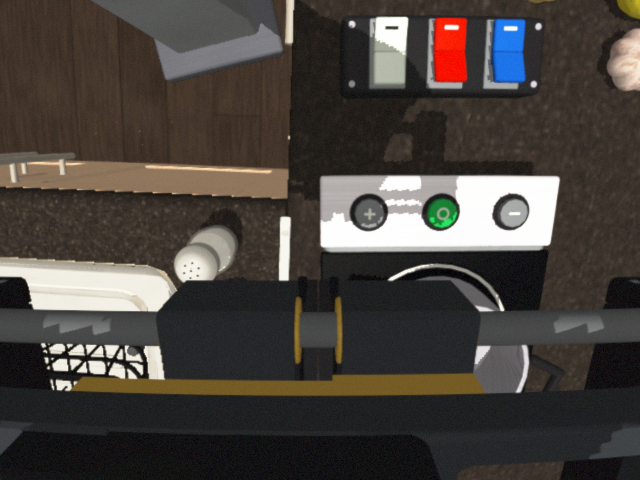

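The wrist picture shows the red (450,50) and blue (508,50) rockers tilted alike, and differently from the white one (390,50). The green key (441,212) is up, and nothing has moved. I'm handing in the job.

```bash
python3 -c "
from rig import workorder; print(workorder.finish_job())"
```

```text
the job is handed in; nothing more can be done
None
```

The job is done and handed in: I switched on the red rocker, then the blue one, then held the green key down for about 3 s and released it, all with closed fingertips. The hand-in gives no verdict, so success rests on my own checks.

- **Red rocker:** pressed to its stop, with the fingertip stopping at about 49.7 mm under 22.6 N.
- **Blue rocker:** pressed down to the same height (49.9 mm, 12.3 N), then 1 mm further.
- **Green key:** the fingertip rested at 52.4 mm, fully down, under about 18 N. The hold was at least 2.4 s at steady force between readings.
- **Last look:** red and blue are tilted alike and differently from white, which is still off. The green key and both grey keys look up. The pot, partly hidden by the gripper, and the bystanders in view look where they were at the start; the orange jar was hidden behind the arm in that picture. The arm stood clear with no meaningful wrist force, at about 15 s on the clock.

No check failed or disagreed. I judged the final rocker angles only from the pictures and press heights, because the joint values can't be read directly.

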